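Hold the loupe over the chip tray for inspection

TASK

Pull the sample tray by its upright knob out of the white dust housing as far as its stop and leave it out. Then pick up the black loupe, lift it clear over the standing vials and hold it upright, centred over the square chip tray and about 10 mm above it, without ever touching the tray or the housing with the loupe or disturbing the other things on the bench. Finish still holding the loupe there, in the gripper and at rest.

Things in the scene. Friction and masses are not known exactly. Their poses are not given: they have to be found in the camera images.
- loupe: the black measuring loupe, a stout round barrel 39 mm in diameter and 40 mm tall, standing upright on the bench (it may have changed places with the wire spool). Origin: centre of its underside; z up along the barrel. About 50 g. Grasp round the barrel.
- station: fixed white dust housing, 100 (its x) x 90 (its y) x 33 mm tall, on a dark bed 62 mm wide and 6 mm thick that runs 90 mm out in front of it. Origin: centre of the housing's underside, on the bench; its own -x points out of the open front, roughly towards the robot, and is the direction in which the tray slides out. The tray and chip tray belong to it.
- tray (a joint): travel of the sample tray in m along the station's own -x: 0 fully in, 0.085 fully out at its hard stop. It starts 0 to 15 mm out. A light return spring (up to 1.3 N) and slide friction (3 N) resist, so a pull of about 5 N moves it; the friction keeps it where it is left.
- tray_knob (a point): the place to grip on the tray's upright pull knob: a vertical black knob 18 mm in diameter (22 mm at its head), from 14 to 46 mm above the bench, on a 14 mm wide bar 45 mm in front of the tray's front plate, whose top is 22 mm above the bench. The point is on the knob's axis, 30 mm above the bench; axes as the station's. It moves with the tray, and lies 83 mm from the chip tray's centre along the station's -x.
- pack_center (a point): centre of the top face of the chip tray, a thin dark square tray 51x51x4 mm with small pockets, fixed on the sample tray, its top 15 mm above the bench; axes as the station's, z up. It is inside the housing at first. With the tray fully out it lies 47 mm in front of the housing's front and 35 mm behind the tray's front plate.
- vial_tall: bystander: white vial with a black screw cap, 31 mm diameter, 62 mm tall, standing on the bench. Origin: centre of its underside.
- vial_short: bystander: vial with a screw cap, 27 mm diameter, 50 mm tall, standing on the bench. Origin: centre of its underside.
- spool: bystander: wire spool lying flat, 51 mm diameter, 25 mm tall, standing near the loupe; not to be used. Origin: centre of its underside.
- wash_bottle: bystander: wash bottle with a bent spout, 56x74x163 mm, standing behind the joystick console. Origin: centre of its underside.
- gel_box: bystander: flat hinged box, 58x56x13 mm, lying at the back on the right. Origin: centre of its underside.
- tape_roll: bystander: roll of tape lying flat, 73 mm diameter, 19 mm tall, far left on the bench. Origin: centre of its underside.
- tweezers: bystander: flat tweezers, 15x116x10 mm, lying along the front edge of the bench. Origin: centre of its underside.
- probe_case: bystander: black flat case, 57x95x17 mm, lying at the back of the bench. Origin: centre of its underside.
Not all that is in view belongs to the job. Of the things like the loupe, leave any that is blue, red or turquoise; of the rest the smaller one is meant.

How it is judged:
On the way, in this order (a step that is already met when the one before it is completed fails the run):
1. the tray is pulled out to its stop (value of joint tray above 0.08 m), for 0.2 s.
2. the loupe is lifted higher than the standing vials (height (world z) of loupe above 0.063 m), for 0.1 s.
At the end, for the whole second after the job is handed in: The tray is still out (at least 78 of 85 mm). The loupe is held by the fingers, at rest, upright within 8 degrees, its underside 3 to 17 mm above the chip tray's top, its axis within 7 mm of the chip tray's centre, touching neither tray nor housing. Every bystander is within 15 mm of where it stood (value of joint tray above 0.078 m and horizontal distance between loupe and pack_center below 0.007 m and z of loupe in the frame of pack_center between 0.003 and 0.017 m and angle between loupe's own z axis and vertical below 0.14 rad and contact force between the fingers and loupe above 1 N and contact force between loupe and station below 0.05 N and linear speed of loupe below 0.02 m/s and distance of each of vial_tall, vial_short, spool, wash_bottle, gel_box, tape_roll, tweezers, probe_case from where it was at the start of the episode below 0.015 m); the arm keeps its last pose, push and grip.
It fails at once if the loupe touches the tray, the chip tray or the housing (contact force between loupe and station above 0.3 N).
It fails at once if a bystander is moved by more than 15 mm (distance of any of vial_tall, vial_short, spool, wash_bottle, gel_box, tape_roll, tweezers, probe_case from where it was at the start of the episode above 0.015 m).
It also fails if it takes over 54 s, if anything falls off the work surface, if the arm or the gripper's body presses on something with over 40 N, if the wrist force passes 120 N, or if a joint passes its speed limit or range.

ROBOT

A 7-joint arm with a two-finger parallel gripper is mounted at the origin on a cart in front of the work surface, level with it; the furniture and walls round the work are solid. World frame = base frame: x ahead of the robot, y to its left, z up, the work surface at z = 0. Lengths are in m, angles in rad, forces in N, time in s.
With the tool pointing down it reaches from about 0.425 to 0.925 m from the base axis. Payload 6.8 kg.
Tool frame: the origin (TCP) lies midway between the tips of the shut fingers; the grasp point (between the pads) lies 19 mm behind it (r.grip_depth is the z of the grasp point in the tool frame, in m); z points along the fingers, y is the line along which they close (so a half turn about z gives the same grasp; the last joint's range is limited). The gripper opens to 85 mm and grips with 20 to 120 N. Pads are 22 mm wide; open, the fingers measure 114 mm over their backs; the gripper's body (76 mm by 85 mm) begins 54 mm behind the grasp point. The pads swing forward as they close: fully open they stand 13 mm farther back than shut.
Start: joints at [1.232, 0.477, 0.022, 1.555, -0.011, 1.109, -0.083], TCP at [0.154, -0.657, 0.231] pointing down, gripper open.
Joint ranges: [-2.96, 2.96], [-0.34, 2.1], [-1.41, 1.46], [0.24, 2.44], [-1.37, 4.51], [0.17, 1.92], [-2.96, 2.96]. Speed limits (rad/s): [2.39, 2.39, 3.14, 3.14, 3.14, 3.14, 3.14].

INTERFACE

Orientations are given as a unit quaternion [x, y, z, w].
In Python, from rig import r gives the robot as it stands. The module is installed in compiled form; this text tells all that it offers.
- The arm moves only by the shell command python3 -m inch 'ROWS' [OPENING] [FORCE]. ROWS is JSON, a list of rows, each a list of 4 numbers: the shift along the tool's x, y, z in m, then the turn about the tool's z in degrees. In form: [[tx, ty, tz, turn], ...]. A call has 1 to 20 rows; each row shifts and turns the commanded pose from where the row before left it, along the tool's axes as they then stand; what a row does not reach is not made up. A row lasts 1/8 s, in which the tool goes at most 62.5 mm and 10.7 degrees, less where a joint would pass 70% of its speed; a pose out of reach is approached as far as the arm can. A call with a gripper value outside its range is refused whole. OPENING is the closure, from 0 (fully open) to 1 (shut), set as the call begins (- or left out, the last holds). The fingers move at their own pace and stop on an object; FORCE is the grip in N (left out, the last holds). Time passes only in rows, so rows that do not move let the fingers close. It gives the time, the measured TCP pose, the force, the opening and the grip force at its end, in the units of the state.
- r.read_state(): the state, without advancing time (a new reading comes with each control period).
- r.get_image(name): name is "side" or "top" or "wrist"; returns the picture (420x560x3 uint8, blue, green, red); there is no depth.
- r.camera_info(name): a dict with "intrinsics" (3x3 intrinsics, pixels), "cam_to_world" (4x4, takes a point from camera to world coordinates); the wrist camera has in their place "mount" (4x4, takes a point from camera to tool coordinates, whose origin is the TCP and whose axes are the flange's). Camera axes: x right, y down, z forward; pixel columns grow to the right and rows downward; lengths in m; the calibration is good to about 2 mm. The wrist camera is an equidistant fisheye: a pixel r from the principal point sees the ray r / f radians off the axis. A picture is of the moment at which its call begins: read the wrist's pose just before it. camera_info takes no time and is no camera call.
- r.close_job(): hands the job in; it is judged then, once.
The state is a dict: "time": time; "joint_pos": joint angles; "joint_velocities": joint speeds; "joint_torque": joint torques, N m; "tool_pos": TCP position; "eef_rot": TCP orientation; "ft_force": force on the tool from outside, world axes, zero at the start; "ft_torque": the same for the moment, N m; "finger_gap": finger opening in m; "gripper_force": force on a finger pad.
Only numpy, scipy, OpenCV 4.12 (cv2) and the standard library are available. Lean on these libraries where they do the work, as an engineer would, in place of code of your own. Each camera call takes 0.05 s, during which the arm holds its last target. There are 200 camera calls.

## Working session

There is one attempt and no reset: what is moved stays moved. The work goes in short steps, Python scripts to look and compute and a shell command to move; the robot and the scene stay as the last step left them, time stands still between calls to the robot, and variables do not carry over. Pictures are saved under pics/ and viewed, at most 10 in all, crops included, and the job is handed in when it is done.

```bash
mkdir -p pics
cat > h.py <<'E'
import numpy as np, cv2
from rig import r
def ray(name,u,v):
    c=r.camera_info(name);K=np.array(c["intrinsics"]);T=np.array(c["cam_to_world"])
    d=T[:3,:3]@np.linalg.solve(K,[u,v,1.]);return T[:3,3],d
def plane(name,u,v,z):
    o,d=ray(name,u,v);return o+d*(z-o[2])/d[2]
def proj(name,p):
    c=r.camera_info(name);K=np.array(c["intrinsics"]);T=np.array(c["cam_to_world"])
    q=K@(T[:3,:3].T@(np.array(p)-T[:3,3]));return q[:2]/q[2]
E
python3 - <<'E'
from h import *
np.set_printoptions(precision=4,suppress=True)
for n in ("side","top"):
    cv2.imwrite(f"pics/{n}0.png",r.get_image(n)); c=r.camera_info(n); print(np.array(c["cam_to_world"]),c["intrinsics"])
s=r.read_state();print(s)
E
```

```text
[[-0.8644 -0.3015  0.4024  0.0762]
 [-0.5025  0.4889 -0.7131  1.0722]
 [ 0.0183 -0.8186 -0.5741  0.7837]
 [ 0.      0.      0.      1.    ]] [[404.7283   0.     284.8293]
 [  0.     404.7283 202.8028]
 [  0.       0.       1.    ]]
[[ 0.0145 -0.9826  0.1852  0.3863]
 [-0.9997 -0.0104  0.0229  0.1805]
 [-0.0205 -0.1855 -0.9824  1.0903]
 [ 0.      0.      0.      1.    ]] [[389.7218   0.     277.5948]
 [  0.     389.7218 212.7896]
 [  0.       0.       1.    ]]
{'time': 0.1, 'joint_pos': array([ 1.2319,  0.4777,  0.0224,  1.5563, -0.0115,  1.1093, -0.0831]), 'joint_velocities': array([ 0.0004, -0.0024,  0.0019, -0.0024,  0.0003,  0.0011, -0.0004]), 'joint_torque': array([  0.0047, -59.7752,   1.6133, -28.1949,   0.0127,   0.005 ,
         0.    ]), 'tool_pos': array([ 0.1543, -0.6566,  0.2304]), 'eef_rot': array([ 0.9933,  0.1152, -0.0002, -0.0008]), 'ft_force': array([0.6512, 0.4694, 0.5499]), 'ft_torque': array([-0.053 , -0.03  , -0.0064]), 'gripper_force': 0.0, 'finger_gap': 0.08537578828351655}
```

View pics/top0.png

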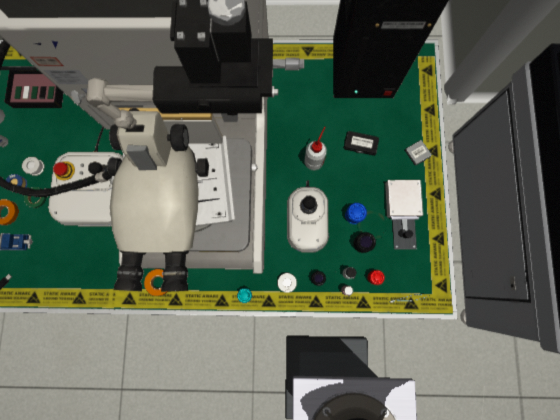

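View pics/side0.png

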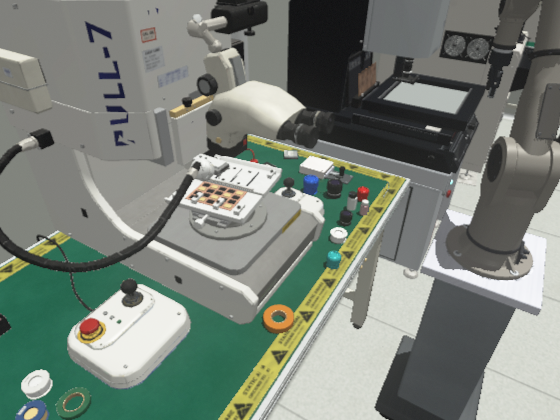

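The top view shows the white housing at about (405,200) with its bed and knob at (405,232). Round things stand at (365,242), (318,278), (349,272), (377,277) and (356,213). I'll zoom in on these in both views.

Run:
```python
from h import *
t=cv2.imread("pics/top0.png")[170:310,270:450];s=cv2.imread("pics/side0.png")[140:280,260:440]
cv2.imwrite("pics/z0.png",np.vstack([cv2.resize(t,None,fx=2.1*1,fy=2.1,interpolation=3),cv2.resize(s,None,fx=2.1,fy=2.1,interpolation=3)]))
for u,v in [(405,232),(365,242),(318,278),(349,272),(377,277),(356,213),(347,290)]: print(u,v,plane("top",u,v,.04).round(3))
```

```text
405 232 [ 0.535 -0.14   0.04 ]
365 242 [ 0.507 -0.032  0.04 ]
318 278 [0.409 0.095 0.04 ]
349 272 [0.426 0.013 0.04 ]
377 277 [ 0.414 -0.061  0.04 ]
356 213 [ 0.586 -0.009  0.04 ]
347 290 [0.379 0.019 0.04 ]
```

View pics/z0.png

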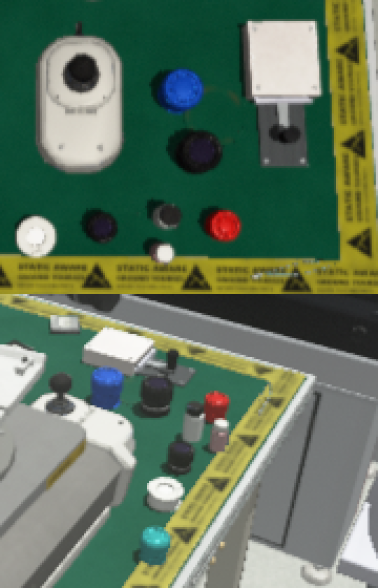

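The black barrels are the larger at (365,242) and the smaller at (318,278), so the smaller one is the loupe. The white spool is at (287,283) and the two vials are at (349,272) and (347,290). Next I'll measure the station's yaw, the knob and the loupe.

Run:
```python
from h import *
np.set_printoptions(precision=4,suppress=True)
t=cv2.imread("pics/top0.png");g=t.min(2);mx=t.max(2)
def blob(m,u,v):
    n,l,st,c=cv2.connectedComponentsWithStats(m.astype(np.uint8)); 
    ys,xs=np.where(l>0); k=np.argmin((xs-u)**2+(ys-v)**2); return l==l[ys[k],xs[k]]
w=blob(g>140,405,195); cs,_=cv2.findContours(w.astype(np.uint8),0,2)
P=np.array([plane("top",*p[0],.033)[:2] for p in max(cs,key=len)],np.float32)
R=cv2.minAreaRect(P);print("housing",R)
for name,u,v,z in [("knob",404,231,.046),("loupe",318,278,.02),("big",365,242,.02)]:
    m=blob(mx<60,u,v); roi=np.zeros_like(m); 
    ys,xs=np.where(m); print(name,len(xs),xs.min(),xs.max(),ys.min(),ys.max(),plane("top",xs.mean(),ys.mean(),z))
s=cv2.imread("pics/side0.png").max(2)
for name,p in [("loupe",[.409,.095,.02]),("knob",[.535,-.14,.03])]:
    u,v=proj("side",p); m=blob(s<60,u,v); ys,xs=np.where(m); print(name,u,v,len(xs),xs.min(),xs.max(),ys.min(),ys.max(),plane("side",xs.mean(),ys.mean(),.02))
print(t[222:248,392:420].max(2))
```

```text
housing ((0.6135026216506958, -0.1461183875799179), (0.13809092342853546, 0.08909402042627335), 0.7710404992103577)
knob 107 398 412 229 238 [ 0.5306 -0.1382  0.046 ]
loupe 242 308 325 269 286 [0.412  0.0971 0.02  ]
big 470 349 376 231 252 [ 0.511  -0.0287  0.02  ]
loupe 345.22733771581653 217.82954059778234 112 339 351 213 226 [0.4074 0.1033 0.02  ]
knob 339.11869093975474 171.68016601911648 36 340 344 167 175 [ 0.5355 -0.1666  0.02  ]
[[ 40  73  76  78  74  73  74  78  72  58 132 165 172 171 167 103  78  76
   79  75  76  74  76  69  69  68  68  68]
 [ 40  72  77  77  76  74  75  77  72  52 113 163 172 170 166 104  79  76
   78  77  74  74  78  71  70  68  69  68]
 [ 40  70  76  78  78  73  75  77  71  50  97 162 172 171 166 105  79  77
   79  77  75  76  79  71  69  69  68  68]
 [ 41  69  76  78  77  75  73  76  76  67  92 161 173 172 165 102  77  77
   78  78  76  73  79  72  69  70  69  69]
 [ 42  68  76  77  77  74  74  76  77  75  88 162 174 172 165 110  79  76
   78  77  77  76  76  66  66  68  69  69]
 [ 42  69  76  76  77  74  74  76  76  75  82 163 174 173 166 118  82  76

[... 1683 characters left out ...]
 69  54  74  79  79  79  75  77  77  78  79  79  78  76  78  78  78  75
   78  79  78  77  76  75  65  69  72  69]
 [ 68  54  72  78  79  77  76  76  77  79  78  80  79  77  77  77  78  74
   78  80  79  76  75  74  66  69  72  72]
 [ 69  59  73  80  81  80  78  77  77  78  79  80  77  77  77  78  77  76
   78  80  79  80  80  75  64  70  70  71]
 [ 69  61  73  84 108 101  82  76  78  78  78  80  78  77  76  77  78  74
   76  79  82 104 125  89  65  70  71  71]
 [ 70  61  72  99 149 141  93  77  77  79  78  80  79  78  77  77  77  75
   77  78  90 149 159 105  72  69  70  73]
 [ 70  60  68  89 127 115  85  77  78  80  78  79  79  78  76  79  76  75
   78  80  85 117 128  93  77  72  72  71]]
```

```bash
python3 -m inch '[[0,0,-0.05,6.6],[0,0,-0.05,6.6],[0,0,-0.04,0],[0.0318,-0.043,0,0],[0.0318,-0.043,0,0],[0.0318,-0.043,0,0],[0.0318,-0.043,0,0],[0.0318,-0.043,0,0],[0.0318,-0.043,0,0],[0.0318,-0.043,0,0],[0.0318,-0.043,0,0],[0.0318,-0.043,0,0],[0.0318,-0.043,0,0],[0.0318,-0.043,0,0],[0.02,-0.043,0.05,0],[0,0,0.05,0],[0,0,0.05,0],[0,0,0,0]]' 0.3
python3 - <<'E'
from h import *
s=r.read_state();cv2.imwrite("pics/w1.png",r.get_image("wrist"))
print(s["tool_pos"],s["eef_rot"],s["finger_gap"],r.camera_info("wrist"),r.grip_depth)
E
```

```text
time: 2.35
tool_pos: [0.5192, -0.1445, 0.2224]
eef_rot: [1.0, 0.0, -0.004, -0.001]
ft_force: [0.1, 1.0, 0.2]
finger_gap: 0.0598
gripper_force: 0.0
[ 0.51915232 -0.14447577  0.22240637] [ 9.99990685e-01  3.86026966e-04 -4.18943297e-03 -9.63769717e-04] 0.05975169851672615 {'intrinsics': array([[325.1922621 ,   0.        , 276.74791097],
       [  0.        , 325.1922621 , 212.0940698 ],
       [  0.        ,   0.        ,   1.        ]]), 'mount': array([[-1.75674800e-05, -9.59176077e-01, -2.82809569e-01,
         7.16491941e-02],
       [ 9.99999841e-01, -1.76423375e-04,  5.36239293e-04,
         5.46012356e-04],
       [-5.64242120e-04, -2.82809515e-01,  9.59175928e-01,
        -1.41617336e-01],
       [ 0.00000000e+00,  0.00000000e+00,  0.00000000e+00,
         1.00000000e+00]])} -0.0187
```

View pics/w1.png

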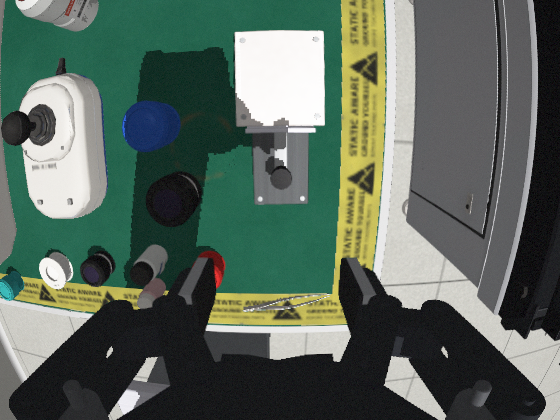

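The wrist view shows the housing top with corners near (236,31), (324,31), (325,126) and (235,125). The knob head is at (282,178), the bed's front corners at (254,203) and (308,205), and the loupe at (98,268).

```bash
cat >> h.py <<'E'
from scipy.spatial.transform import Rotation as Ro
def wplane(u,v,z,pos,q):
    c=r.camera_info("wrist");K=np.array(c["intrinsics"]);M=np.array(c["mount"])
    x=(u-K[0,2])/K[0,0];y=(v-K[1,2])/K[1,1];th=np.hypot(x,y);d=np.array([x/th*np.sin(th),y/th*np.sin(th),np.cos(th)])
    R=Ro.from_quat(q).as_matrix();o=np.array(pos)+R@M[:3,3];d=R@M[:3,:3]@d
    return o+d*(z-o[2])/d[2]
E
python3 - <<'E'
from h import *
np.set_printoptions(precision=4,suppress=True)
s=r.read_state();W=lambda u,v,z:wplane(u,v,z,s["tool_pos"],s["eef_rot"])
im=cv2.imread("pics/w1.png")
for u,v in [(236,31),(324,31),(325.5,126),(235,125)]: print("house",W(u,v,.033))
for u,v in [(254,203),(308,204.5)]: print("bed",W(u,v,.006))
print("knob",W(281.5,178,.046))
m=(im.max(2)<48)
print(im.max(2)[245:292:3,76:120:3])
# white bed screws / loupe
for u,v in [(98,268)]: print("loupe",W(u,v,.03), W(u,v,.04))
m=(im.min(2)>150).astype(np.uint8); m[:, :200]=0; m[130:]=0;m[:,335:]=0
c=max(cv2.findContours(m,0,2)[0],key=cv2.contourArea); P=np.array([W(*p[0],.033)[:2] for p in c],np.float32)
for sel,nm in [(P[:,1]>P[:,1].max()-.006,"L"),(P[:,1]<P[:,1].min()+.006,"R")]:
    Q=P[sel]; print(nm,np.polyfit(Q[:,0],Q[:,1],1),len(Q))
E
```

```text
house [ 0.6856 -0.104   0.033 ]
house [ 0.686  -0.1934  0.033 ]
house [ 0.5857 -0.1952  0.033 ]
house [ 0.5865 -0.1028  0.033 ]
bed [ 0.4967 -0.1192  0.006 ]
bed [ 0.495  -0.1814  0.006 ]
knob [ 0.5334 -0.1502  0.046 ]
[[107 104 106 107 107 103  77  87  92 102 107 106 104 105 103]
 [106 106 101 106  98  45  47  49  42  55 106 103 102 101 104]
 [105 108 104 102  42  47  48  29  19  20  46 103 104 107 105]
 [105 105 106 107  47  47  60  55  91  49  19  27 103 101 104]
 [103 103 102 100  31  19  18  18  14  41  89  21  57 100  98]
 [101 105 104  50  25  22  10  18  10  16  14  75  20 103 103]
 [105 103  38  40  35  28  29  20  15  16  17  68  18  75 102]
 [103 103  43  40  45  47  49  23  11  20  17  20  11  57 103]
 [ 98  94  36  64  67  63  69  41  31  14  24  17  40 101 103]
 [ 99  99  27  60  64  65  68  47  38  36  20  23  44 102  96]
 [101 101  50  55  64  66  66  69  44  27  13  46  97  99  99]
 [ 98 102  63  26  63  62  69  65  40  31  20  97  99  99 101]
 [ 98 105  98  43  37  62  62  49  47  29  93 101 101 100 100]
 [188 186 191 166 123  36  35  43  48  91 103  99  99 100  99]
 [191 189 193 196 196 199 195 181 193 192 190 190 188 185 161]
 [189  95 115 152 176 189 183 186 194 195 177 190 190 188 192]]
loupe [0.4174 0.0857 0.03  ] [0.4226 0.0789 0.04  ]
L [ 0.0471 -0.1342] 12
R [ 0.0307 -0.2118] 12
```

```bash
python3 -m inch '[[0.0142,0.0057,0.04,0],[0,0,0.05,0],[0,0,0.05,0],[0,0,0.03,0],[0,0,0,0],[0,0,0,0]]'
python3 - <<'E'
from h import *
np.set_printoptions(precision=4,suppress=True)
s=r.read_state();im=r.get_image("wrist");cv2.imwrite("pics/w2.png",im);print(s["eef_rot"])
W=lambda u,v,z:wplane(u,v,z,s["tool_pos"],s["eef_rot"])
cv2.imwrite("pics/w2c.png",cv2.resize(im[60:400,120:440],None,fx=1.7,fy=1.7))
E
```

```text
time: 3.15
tool_pos: [0.5386, -0.1513, 0.0586]
eef_rot: [1.0, -0.0, 0.002, 0.001]
ft_force: [-0.8, 1.0, 0.1]
finger_gap: 0.0601
gripper_force: 0.0
[ 1.     -0.      0.0021  0.0005]
```

View pics/w2c.png

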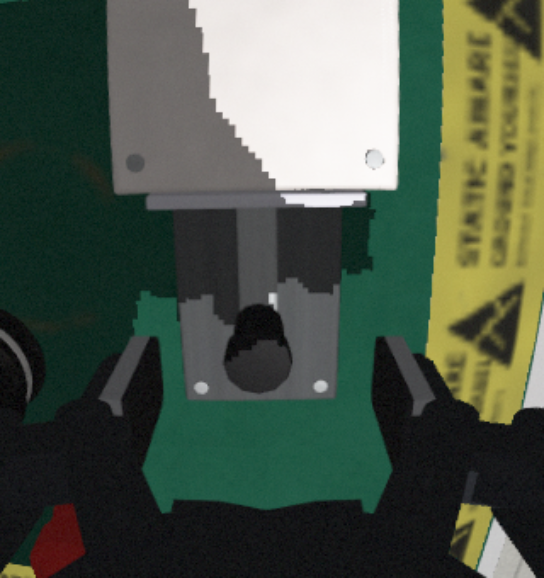

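The knob head is at crop (257,368), or full (271,277), between the two pads.

Run:
```python
from h import *
s=r.read_state();W=lambda u,v,z:wplane(120+u/1.7,60+v/1.7,z,s["tool_pos"],s["eef_rot"]).round(4)
print("knob",W(258,367,.046),"front corners",W(115,192,.033),W(396,189,.033),"bed",W(187,400,.006),W(337,398,.006),"plate",W(148,205,.022),W(366,203,.022),s["tool_pos"])
```

```text
knob [ 0.5294 -0.1492  0.046 ] front corners [ 0.5828 -0.1043  0.033 ] [ 0.5836 -0.1922  0.033 ] bed [ 0.493  -0.1195  0.006 ] [ 0.494  -0.1806  0.006 ] plate [ 0.5764 -0.1124  0.022 ] [ 0.577  -0.1849  0.022 ] [ 0.53858099 -0.15120292  0.05860701]
```

```bash
python3 -m inch '[[-0.008,-0.002,0.02,0],[0,0,0.0246,0],[0,0,0,0],[0,0,0,0]]' && python3 -m inch '[[0,0,0,0],[0,0,0,0],[0,0,0,0],[0,0,0,0],[0,0,0,0],[0,0,0,0]]' 1 60
```

```text
time: 3.7
tool_pos: [0.5297, -0.149, 0.013]
eef_rot: [1.0, 0.0, 0.001, 0.0]
ft_force: [0.3, -0.4, -0.3]
finger_gap: 0.06
gripper_force: 0.0
time: 4.45
tool_pos: [0.5289, -0.1482, 0.0122]
eef_rot: [1.0, 0.0, 0.0, -0.0]
ft_force: [-1.4, 1.9, 6.5]
finger_gap: 0.0193
gripper_force: 58.2
```

```bash
python3 -m inch '[[-0.005,0,0,0],[-0.01,0,0,0],[-0.01,0,0,0],[-0.01,0,0,0],[-0.01,0,0,0],[-0.01,0,0,0],[-0.01,0,0,0],[-0.005,0,0,0],[0,0,0,0],[0,0,0,0]]'; python3 -m inch '[[-0.004,0,0,0],[-0.003,0,0,0],[-0.002,0,0,0],[0,0,0,0],[0,0,0,0]]'
```

```text
time: 5.7
tool_pos: [0.4584, -0.1493, 0.0121]
eef_rot: [1.0, -0.0, 0.001, 0.0]
ft_force: [1.3, 0.8, 8.5]
finger_gap: 0.0192
gripper_force: 59.1
time: 6.32
tool_pos: [0.4514, -0.1493, 0.0122]
eef_rot: [1.0, 0.0, 0.002, 0.0]
ft_force: [5.2, -0.9, 3.5]
finger_gap: 0.0191
gripper_force: 58.7
```

```bash
python3 -m inch '[[-0.003,0,0,0],[-0.002,0,0,0],[0,0,0,0],[0,0,0,0]]'; python3 -m inch '[[-0.002,0,0,0],[-0.002,0,0,0],[0,0,0,0],[0,0,0,0]]'
```

```text
time: 6.82
tool_pos: [0.4515, -0.1493, 0.0125]
eef_rot: [1.0, 0.0, 0.007, 0.0]
ft_force: [18.7, -1.5, -13.1]
finger_gap: 0.0193
gripper_force: 59.3
time: 7.32
tool_pos: [0.4516, -0.1493, 0.0128]
eef_rot: [1.0, 0.001, 0.011, 0.0]
ft_force: [29.5, -2.5, -26.8]
finger_gap: 0.0194
gripper_force: 59.7
```

At the stop: the force is rising with no movement. I'll relax, release and lift.

```bash
python3 -m inch '[[0.005,0,0,0],[0.003,0,0,0],[0,0,0,0],[0,0,0,0]]' && python3 -m inch '[[0,0,0,0],[0,0,0,0],[0,0,0,0],[0,0,0,0]]' 0.3 && python3 -m inch '[[0,0,-0.03,0],[0,0,-0.05,0],[0,0,-0.05,0],[0,0,-0.05,0],[0,0,0,0],[0,0,0,0]]'
python3 - <<'E'
from h import *
s=r.read_state();im=r.get_image("wrist");cv2.imwrite("pics/w3.png",im);print(s["eef_rot"])
E
```

```text
time: 7.82
tool_pos: [0.4514, -0.1494, 0.0123]
eef_rot: [1.0, 0.0, 0.003, 0.0]
ft_force: [8.3, -2.0, 0.9]
finger_gap: 0.0195
gripper_force: 61.6
time: 8.32
tool_pos: [0.4478, -0.1487, 0.0112]
eef_rot: [1.0, 0.0, -0.0, -0.0]
ft_force: [1.3, -0.3, 0.0]
finger_gap: 0.0596
gripper_force: 0.0
time: 9.07
tool_pos: [0.4477, -0.1488, 0.1909]
eef_rot: [1.0, 0.0, -0.0, 0.0]
ft_force: [0.8, 0.3, -0.3]
finger_gap: 0.0599
gripper_force: 0.0
[ 9.99999929e-01  1.02431144e-04 -3.54529179e-04  7.94578104e-05]
```

View pics/w3.png

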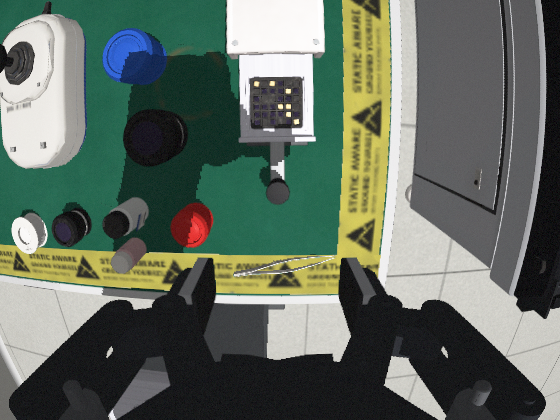

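The tray is out. The chip tray is centred near (276,103), the knob is at (278,188), the loupe at (71,226), the spool at (28,232), and the vials at (126,216) and (128,255).

Run:
```python
from h import *
s=r.read_state();W=lambda u,v,z:wplane(u,v,z,s["tool_pos"],s["eef_rot"]).round(4)
im=cv2.imread("pics/w3.png");g=im.max(2)
m=np.zeros_like(g);m[70:136,244:308]=(g<110)[70:136,244:308]*255
m=cv2.morphologyEx(m,cv2.MORPH_CLOSE,np.ones((15,15)));m=cv2.morphologyEx(m,cv2.MORPH_OPEN,np.ones((9,9)))
c=max(cv2.findContours(m,0,2)[0],key=cv2.contourArea);P=np.array([W(*p[0],.015)[:2] for p in c],np.float32);print(cv2.minAreaRect(P))
print("knob",W(278,188,.046),"front",W(228,54,.033),W(325,56,.033))
hsv=cv2.cvtColor(im,cv2.COLOR_BGR2HSV)
for n,(y0,y1,x0,x1) in {"loupe":(203,250,48,96)}.items():
    q=im[y0:y1,x0:x1].astype(int); mm=((q[...,1]-q[...,2]<25)&(q.max(2)<85)).astype(np.uint8)
    c=max(cv2.findContours(mm,0,2)[0],key=cv2.contourArea)
    x,y,w,h=cv2.boundingRect(c);print(x+x0,y+y0,w,h)
    cam=W(276.7,212,.0)
    for z in (0,.02,.04):
        P=np.array([W(p[0][0]+x0,p[0][1]+y0,z)[:2] for p in c],np.float32);print(z,P.min(0),P.max(0),cv2.minEnclosingCircle(P))
for n,u,v,z in [("spool",28,232,.025),("vial1",113,220,.05),("vial1",115,221,.062),("vial2",127,260,.05),("vial2",123,262,.05)]:print(n,W(u,v,z))
cv2.imwrite("pics/z3.png",cv2.resize(im[180:290,0:170],None,fx=4,fy=4,interpolation=3))
```

```text
((0.534850001335144, -0.14845000207424164), (0.05009999871253967, 0.050099968910217285), 90.0)
knob [ 0.457  -0.1504  0.046 ] front [ 0.5801 -0.105   0.033 ] [ 0.5782 -0.1929  0.033 ]
52 206 40 41
0 [0.3748 0.0762] [0.4284 0.1442] ((0.40253275632858276, 0.11037618666887283), 0.035466864705085754)
0.02 [0.3835 0.0627] [0.4339 0.1265] ((0.4092000126838684, 0.09459999948740005), 0.03332800045609474)
0.04 [0.3922 0.0491] [0.4393 0.1088] ((0.41670554876327515, 0.07909733802080154), 0.03119645267724991)
spool [0.4018 0.1656 0.025 ]
vial1 [0.4273 0.014  0.05  ]
vial1 [0.4303 0.0049 0.062 ]
vial2 [0.3841 0.005  0.05  ]
vial2 [0.3815 0.0103 0.05  ]
```

View pics/z3.png

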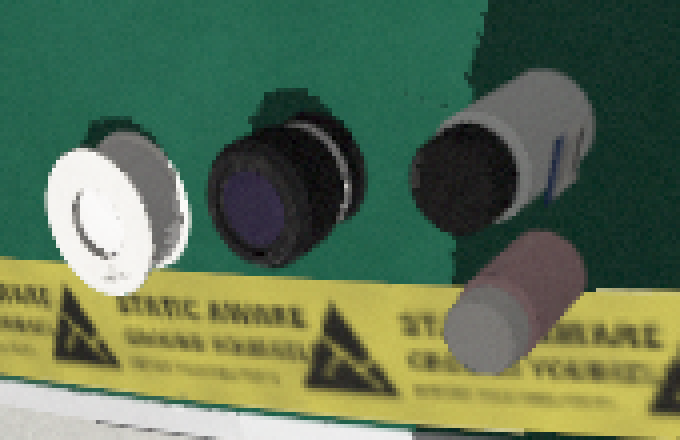

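The loupe's top centre is at crop (252,200), or full (63,230). The spool is about 70 mm to its left, so I'll close along world x, which needs a 90° turn.

```bash
python3 - <<'E'
from h import *
s=r.read_state();W=lambda u,v,z:wplane(u,v,z,s["tool_pos"],s["eef_rot"]).round(4)
print(W(63,230,.04),W(21,235,.025),s["joint_pos"])
E
python3 -m inch '[[-0.0075,-0.049,0,0],[-0.0075,-0.049,0,0],[-0.0075,-0.049,0,0],[-0.0075,-0.049,0,0],[-0.0075,-0.049,0,0],[0,0,0,0],[0,0,0,0]]'; python3 -c "
from rig import r;print(r.read_state()['joint_pos'])"
```

```text
[0.4116 0.0905 0.04  ] [0.3972 0.1809 0.025 ] [ 0.50787759  0.21606832 -0.36092069  2.04921068  0.09713022  0.89422036
 -1.47685121]
time: 10.0
tool_pos: [0.41, 0.0956, 0.1902]
eef_rot: [1.0, 0.0, -0.001, 0.0]
ft_force: [0.2, -0.1, -0.3]
finger_gap: 0.0597
gripper_force: 0.0
[ 0.14848796  0.15139527 -0.56477005  2.141201    0.10457566  0.87753142
 -2.04838413]
```

```bash
python3 -m inch '[[0,0,0,-10],[0,0,0,-10],[0,0,0,-10],[0,0,0,-10],[0,0,0,-10],[0,0,0,-10],[0,0,0,-10],[0,0,0,-10],[0,0,0,-10],[0,0,0,0],[0,0,0,0]]' 0.1
python3 - <<'E'
from h import *
s=r.read_state();im=r.get_image("wrist");cv2.imwrite("pics/w4.png",im);print(s["eef_rot"],s["joint_pos"])
E
```

```text
time: 11.38
tool_pos: [0.4107, 0.0954, 0.191]
eef_rot: [0.709, 0.706, -0.0, -0.0]
ft_force: [-0.3, 0.0, 0.3]
finger_gap: 0.0772
gripper_force: 0.0
[ 7.08705030e-01  7.05504804e-01 -3.39290998e-04 -1.94276129e-04] [ 0.32496227  0.17762823 -0.75806378  2.13106424  0.15710191  0.88774885
 -0.52945668]
```

View pics/w4.png

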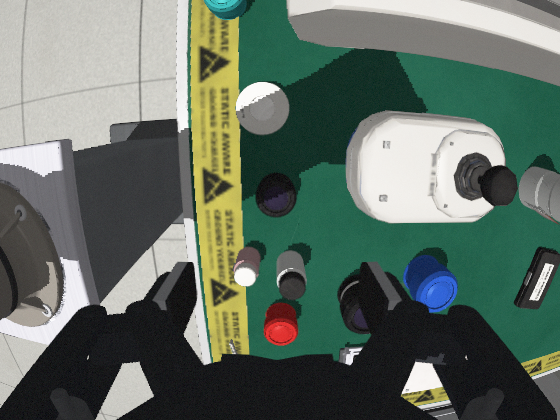

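The loupe's top is at (275,196), the spool at (262,108), the tall vial's cap at (291,285) and the short vial at (247,270). The finger lanes along ±x are clear.

Run:
```python
from h import *
s=r.read_state();W=lambda u,v,z:wplane(u,v,z,s["tool_pos"],s["eef_rot"]).round(4)
im=cv2.imread("pics/w4.png");x0,y0=248,165;q=im[y0:225,x0:305].astype(int);mm=((q[...,1]-q[...,2]<20)&(q.max(2)<75)).astype(np.uint8)
c=max(cv2.findContours(mm,0,2)[0],key=cv2.contourArea);print(cv2.boundingRect(c),cv2.minEnclosingCircle(c))
for z in (.02,.04):
    P=np.array([W(p[0][0]+x0,p[0][1]+y0,z)[:2] for p in c],np.float32);print(z,P.min(0),P.max(0),cv2.minEnclosingCircle(P))
print(W(275,196,.04),"spool",W(262,108,.025),"vt",W(292,287,.062),"vs",W(246,280,.05))
```

```text
(8, 7, 40, 45) ((27.988372802734375, 29.081396102905273), 22.282791137695312)
0.02 [0.3897 0.0704] [0.4285 0.1152] ((0.4097188711166382, 0.09272697567939758), 0.022761795669794083)
0.04 [0.3911 0.0766] [0.4274 0.1185] ((0.409813791513443, 0.09749100357294083), 0.021296575665473938)
[0.4088 0.096  0.04  ] spool [0.3969 0.1771 0.025 ] vt [0.4246 0.0126 0.062 ] vs [0.3798 0.0137 0.05  ]
```

```bash
python3 -m inch '[[-0.001,-0.001,0.045,0],[0,0,0.05,0],[0,0,0.05,0],[0,0,0.025,0],[0,0,0.013,0],[0,0,0,0],[0,0,0,0]]' 0.1
```

```text
time: 12.3
tool_pos: [0.4106, 0.0955, 0.0093]
eef_rot: [0.707, 0.707, 0.001, 0.001]
ft_force: [-0.1, -0.4, 0.2]
finger_gap: 0.0768
gripper_force: 0.0
```

```bash
python3 -m inch '[[-0.001,-0.001,0.002,0],[0,0,0,0],[0,0,0,0],[0,0,0,0],[0,0,0,0],[0,0,0,0],[0,0,0,0]]' 1 50; python3 -m inch '[[0,0,-0.01,0],[0,0,-0.02,0],[0,0,-0.03,0],[0,0,-0.03,0],[0,0,-0.03,0],[0,0,0,0],[0,0,0,0]]'
python3 - <<'E'
from h import *
s=r.read_state();print(s["eef_rot"],s["tool_pos"]);cv2.imwrite("pics/s5.png",r.get_image("side"));cv2.imwrite("pics/w5.png",r.get_image("wrist"))
a=cv2.resize(cv2.imread("pics/s5.png")[150:270,270:430],None,fx=4,fy=4,interpolation=3);b=cv2.imread("pics/w5.png")[:,:]
cv2.imwrite("pics/z5.png",np.hstack([a[:420,:400],b[:,80:480]]))
E
```

```text
time: 13.18
tool_pos: [0.409, 0.0941, 0.007]
eef_rot: [0.707, 0.707, 0.0, 0.001]
ft_force: [-2.2, -1.2, 8.7]
finger_gap: 0.0373
gripper_force: 49.1
time: 14.05
tool_pos: [0.4084, 0.0939, 0.1261]
eef_rot: [0.707, 0.707, -0.0, 0.0]
ft_force: [0.3, 0.6, -0.3]
finger_gap: 0.0368
gripper_force: 50.1
[ 7.07056477e-01  7.07157041e-01 -2.20716894e-04  8.90628870e-05] [0.40839761 0.09390838 0.12613543]
```

View pics/z5.png

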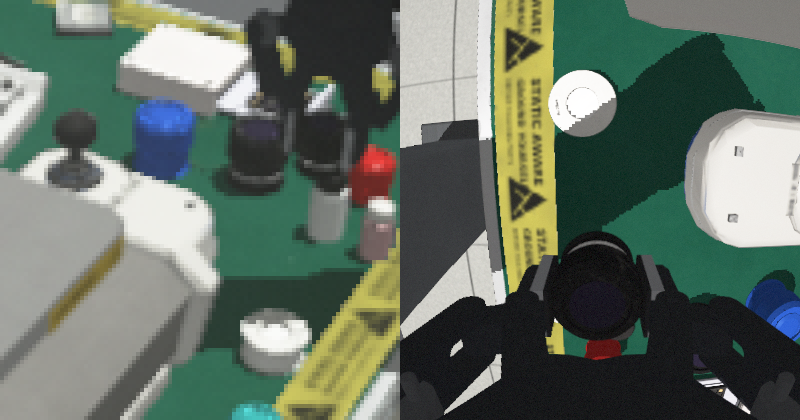

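The loupe is held upright between the pads, its top face at full wrist pixel (277,297); the spool and vials have not moved. Next I'll work out its offset in the tool and carry it over.

```bash
python3 - <<'E'
from h import *
s=r.read_state();print(wplane(277,297,.159,s["tool_pos"],s["eef_rot"])-s["tool_pos"])
E
python3 -m inch '[[-0.02,0.01,0,0],[-0.03,0.016,0,0],[-0.03,0.016,0,0],[-0.03,0.016,0,0],[-0.03,0.016,0,0],[-0.03,0.016,0,0],[-0.03,0.016,0,0],[-0.025,0.013,0,0],[-0.0174,0.0076,0,0],[0,0,0,0],[0,0,0,0],[0,0,0,0]]'
python3 - <<'E'
from h import *
s=r.read_state();print(s["eef_rot"]);im=r.get_image("wrist");cv2.imwrite("pics/w6.png",im)
E
```

```text
[-0.00019587  0.00535125  0.03343478]
time: 15.65
tool_pos: [0.5351, -0.1467, 0.1264]
eef_rot: [0.706, 0.708, -0.0, -0.0]
ft_force: [0.5, -0.1, -0.1]
finger_gap: 0.0369
gripper_force: 50.1
[ 7.06272143e-01  7.07940403e-01 -5.12168556e-06 -2.12544487e-04]
```

View pics/w6.png

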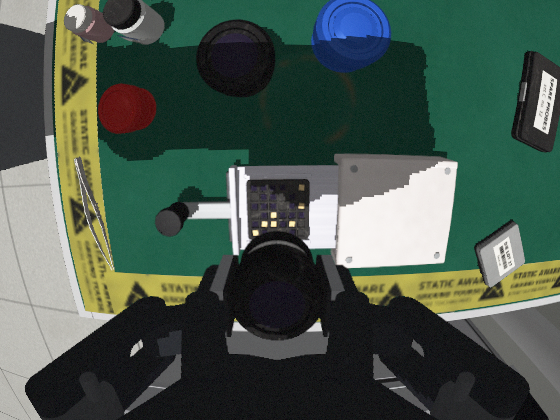

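The tray is still out, with the chip tray's visible corners at (248,180) and (309,180) and the loupe directly above it. I'll refine the loupe's offset numerically from its lens.

Run:
```python
from h import *
s=r.read_state();p,q=s["tool_pos"],s["eef_rot"];W=lambda u,v,z:wplane(u,v,z,p,q).round(4)
for f,pos,qq,box,z in [("w4",[.4107,.0954,.191],[.7087,.7055,-.0003,-.0002],(170,225,250,302),.04),("w6",p,q,(245,345,225,328),.159),("w5",[.4084,.0939,.1261],[.70706,.70716,0,0],(245,345,225,328),.159)]:
    y0,y1,x0,x1=box;im=cv2.GaussianBlur(cv2.imread(f"pics/{f}.png"),(3,3),0)[y0:y1,x0:x1].astype(int)
    m=((im[...,0]-im[...,1]>5)&(im[...,0]-im[...,2]>2)).astype(np.uint8)
    n,l,st,c=cv2.connectedComponentsWithStats(m);k=1+np.argmax(st[1:,4]);u,v=c[k]+[x0,y0];print(f,st[k],(u,v),wplane(u,v,z,pos,qq)-pos)
im=cv2.imread("pics/w6.png").max(2)
print("pack",W(248,180,.015),W(309,180,.015))
print(im[170:192:2,278]);print(im[210,240:256],im[210,300:318])
print(im[240:360:3,276])
```

```text
w4 [ 14  16  25  24 459] (np.float64(275.66013071895424), np.float64(198.08496732026143)) [-0.00137757 -0.00158547 -0.151     ]
w6 [  24   36   56   47 2021] (np.float64(276.6338446313706), np.float64(304.1335972290945)) [-0.00039475  0.00145195  0.03253273]
w5 [  24   36   57   47 2044] (np.float64(276.77788649706457), np.float64(304.20988258317027)) [-0.00033817  0.00165619  0.0329    ]
pack [ 0.5121 -0.1239  0.015 ] [ 0.5605 -0.1238  0.015 ]
[114 113 121 114 103  26  36  30  29  31  34]
[251 251 251 251 251 251 227 128  66  69  58  52  54  57  56  56] [ 61  65  65  64  61  71  72  78  67 198 245 247 247 247 247 247 247 246]
[53 62 15 15 18 19 12 18 16 23 14 18 25 19 29 23 27 27 22 33 27 31 30 26
 28 26 31 23 22 30 39 13 36 35 96 94 93 95 95 93]
```

```bash
python3 -m inch '[[-0.003,0.0005,0.01,0],[0,0,0.02,0],[0,0,0.02,0],[0,0,0.02,0],[0,0,0.012,0],[0,0,0.008,0],[0,0,0,0],[0,0,0,0],[0,0,0,0]]'
python3 - <<'E'
from h import *
np.set_printoptions(precision=4,suppress=True)
s=r.read_state();p,q=s["tool_pos"],s["eef_rot"]
im=r.get_image("wrist");cv2.imwrite("pics/w7.png",im)
g=im.max(2);print(g[150:240:2,280]);
for row in (200,215,225): print(row,g[row,225:345:2])
E
```

```text
time: 16.82
tool_pos: [0.5364, -0.1512, 0.037]
eef_rot: [0.707, 0.707, 0.0, 0.001]
ft_force: [0.6, -0.1, -1.1]
finger_gap: 0.0372
gripper_force: 50.1
[ 41  40  43  42  40  44  38  45  42  45  47  40  41  45  43  62 114 116
 116 114 115 112 116 114 112 106  12  30  39  35  28  32  29  29  23  28
  31  30  31  37  33  15   6  20  26]
200 [112 114 111 114 115 110 110 116 116 115 115 113 115 117 116 114 116 117
 115 114 117 118 113 116 116 113 115 108 109 107 108 107 106 109 108 105
  99 102 102 101 102 101 100 103  97  98  97 116 116 112 115 115 114 114
 115 118 116 115 116 114]
215 [117  99  32  31  30  33  31  33  25  28  36  24  29  29  29  28  28  29
  34  36  35  30  26  31  37  35  32  27  24  27  27  33  30  34  32  36
  36  33  31  40  34 110 120 120 120  53  30  33  29  96 115 115 114 117
 115 117 117 114 112 117]
225 [114 112  30  33  35  33  31  30  30  37  35  32  34  32  23  28  29  38
  30  27  34  31  29  27  32  29  30  38  34  38  35  35  33  33  25  34
  26  30  30  34  32  33  36  36  33  30  33  33  29 116 114 117 115 111
 117 114 115 115 119 115]
```

Run:
```python
from h import *
s=r.read_state();p,q=s["tool_pos"],s["eef_rot"]
print(wplane(276,201.5,.015,p,q),wplane(228,218,.015,p,q),wplane(323,218,.015,p,q),p)
```

```text
[ 0.53566398 -0.12240319  0.015     ] [ 0.51015734 -0.13141026  0.015     ] [ 0.56061855 -0.13142344  0.015     ] [ 0.53635642 -0.15123136  0.03692842]
```

```bash
python3 -m inch '[[0.002,-0.0005,0.004,0],[0,0,0,0],[0,0,0,0],[0,0,0,0],[0,0,0,0],[0,0,0,0]]'
python3 - <<'E'
from h import *
s=r.read_state();p,q=s["tool_pos"],s["eef_rot"]
im=r.get_image("wrist");cv2.imwrite("pics/w8.png",im)
b=cv2.GaussianBlur(im,(3,3),0)[245:345,225:328].astype(int);m=((b[...,0]-b[...,1]>5)&(b[...,0]-b[...,2]>2)).astype(np.uint8)
n,l,st,c=cv2.connectedComponentsWithStats(m);k=1+np.argmax(st[1:,4]);print(st[k],c[k]+[225,245])
s1=cv2.imread("pics/side0.png");s2=r.get_image("side");cv2.imwrite("pics/s8.png",s2)
# gap between loupe underside and chip tray as seen from the side camera
for z in (.015,.025,.065): print(z,proj("side",[.5355,-.1485,z]))
u,v=proj("side",[.5355,-.1285,.025]);print(s2.max(2)[int(v)-8:int(v)+9,int(u)-6:int(u)+7])
E
```

```text
time: 17.62
tool_pos: [0.5355, -0.1491, 0.0324]
eef_rot: [0.707, 0.707, 0.0, 0.0]
ft_force: [-0.2, -0.3, -0.7]
finger_gap: 0.0372
gripper_force: 50.1
[  24   36   56   48 2035] [276.45454545 304.25110565]
0.015 [339.54309222 174.1454831 ]
0.025 [339.8034422  171.81290573]
0.065 [340.86520658 162.30014276]
[[138  99  79  82  57  39  39  37  37  35  38  36  35]
 [144 132 106  83  52  40  40  40  38  36  35  34  34]
 [215 233 175  93  55  42  41  39  36  35  36  37  36]
 [243 247 239 204 219 146  42  38  36  37  37  35  36]
 [246 247 247 242 221 129  74  59  40  37  36  37  41]
 [237 246 246 224 146  71  56  51  59  77  84  75  68]
 [168 184 176 126  69  43  38  38  48  58  64  57  53]
 [120 104  74  71  62  43  39  39  37  39  39  38  36]
 [104  72  50  56  53  44  42  43  44  42  40  41  43]
 [ 86  55  63  52  46  46  47  46  43  42  44  44  44]
 [ 89  59  55  49  47  45  47  46  46  45  42  43  45]
 [112 107 101  93  70  48  45  45  45  44  42  42  42]
 [ 98  92  81  80  78  71  76  68  56  46  56  51  42]
 [ 66  59  53  50  54  54  58  52  63  85  92  73  52]
 [ 55  64  66  65  67  65  52  41  50  68 102 111 106]
 [ 67  70  74  74  74  73  69  66  53  48  83 115 122]
 [ 71  71  73  72  72  73  73  73  61  46  54  76 103]]
```

```bash
python3 -c "
from rig import r;print(r.close_job())"
```

```text
the job is handed in; nothing more can be done
None
```

I pulled the tray out to its stop and handed the job in with the loupe gripped at rest over the chip tray; by my measurements it was about 10 mm above it and centred within about 1 mm, but no verdict was returned.

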